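# Slide the tapered bottle into the free bay

## Task

Push the tall green bottle with the red stopper, upright, across the table into the one free bay of the low wooden rack (the bay with the red spot) until it stands home against the rack's back board. Push it only on the bare glass low on its body, below the fresh cream label, so that it slides and does not tip; do not lift it, and do not touch its label or neck. Leave the two bottles already in the rack and the other things on the table where they stand.

Things in the scene. Friction and masses are not known exactly. Their poses are not given: they have to be found in the camera images.
- bottle: tall tapered green glass bottle to be pushed, about 0.56 kg, 290 mm tall, loose, upright between robot and rack. Origin: centre of its underside; z up the bottle; round. Bare glass, where it is pushed: 74 mm diameter up to 50 mm height, then tapering to 54 mm at 100 mm height. Friction on the table 0.5 to 0.7 (2 to 5 N slides it); a push above about 50 mm height may tip it
- bottle_upper: upper part of that same bottle, rigidly one with it, same origin (centre of the bottle's underside) and axes: cream label from 100 to 155 mm height (54 tapering to 42 mm diameter), green neck of 28 mm diameter above 190 mm, red stopper of 34 mm diameter from 262 to 290 mm. Not to be touched
- rack: dark brown wooden rack fixed to the table, no floor, three bays open to the robot's side and above. Origin: on the table, mid parking place of the middle bay; x points into the bays, y along the row. Bay centres y = -110, 0, 110 mm; bays 100 mm wide; dividers 10 mm thick, 45 mm high, from x = -44 mm (mouth) to the back board, whose inner face is at x = 38 mm, 60 mm high
- spot: flat red spot, 60 mm diameter, on the table in the free bay (no height). Origin: its centre, on that bay's centre line, 38 mm in front of the back board's inner face; x points into the bay, square to the back board, y along the row. The green bottle centred over it stands 1 mm off the back board
- amber: brown bottle in one of the other bays, 275 mm tall, 72 mm diameter, loose; origin: centre of its underside. Stays where it is
- clear: pale grey bottle in the remaining bay, 235 mm tall, 72 mm diameter, loose; origin: centre of its underside. Stays where it is
- tumbler: green drinking glass, 72 mm diameter, 95 mm tall, loose, left of the work; origin: centre of its underside. Stays
- jar: amber jar with a brass lid, 80 mm diameter, 110 mm tall, loose, right of the work; origin: centre of its underside. Stays
- can: tin can with a yellow label, 74 mm diameter, 100 mm tall, loose, right of the rack; origin: centre of its underside. Stays
- torch: black and yellow hand torch lying on the table left of the rack, 165 mm long, 46 mm thick, loose; origin: on the table under the middle of its 120 mm black barrel, x along it towards the yellow head, which ends 105 mm from the origin. Stays

How it is judged:
On the way:
1. the fingers push the bottle along the table, upright (contact force between the fingers and bottle above 0.3 N and distance of bottle from where it was at the start of the episode above 0.04 m and angle between bottle's own z axis and vertical below 0.2 rad), for 0.1 s.
At the end, for the whole second after the job is handed in: the green bottle stands upright (within 3 degrees) and at rest on the table in the free bay, its foot no more than about 11 mm from the back board, and every other loose thing is within 15 mm of where it stood (x of bottle in the frame of spot between -0.01 and 0.006 m and y of bottle in the frame of spot between -0.018 and 0.018 m and angle between bottle's own z axis and vertical below 0.05 rad and height (world z) of bottle between -0.004 and 0.004 m and linear speed of bottle below 0.01 m/s and distance of each of amber, clear, tumbler, jar, can, torch from where it was at the start of the episode below 0.015 m); the robot touches nothing.
It fails at once if the bottle tips by more than 11 degrees (angle between bottle's own z axis and vertical above 0.2 rad).
It fails at once if the bottle is lifted off the table (12 mm or more) (height (world z) of bottle above 0.012 m).
It fails at once if the robot touches the bottle's label, neck or stopper (over 0.5 N) (contact force between any of the fingers, the arm and bottle_upper above 0.5 N).
It fails at once if another bottle in the rack, or another thing on the table, is shoved more than 15 mm or tipped (distance of any of amber, clear, tumbler, jar, can, torch from where it was at the start of the episode above 0.015 m or angle between any of amber, clear, tumbler, jar, can, torch's own z axis and vertical above 0.25 rad).
It also fails if it takes over 64 s, if anything falls off the work surface, if the arm or the gripper's body presses on something with over 40 N, if the wrist force passes 120 N, or if a joint passes its speed limit or range.

## Robot

A 6-joint arm with a two-finger parallel gripper is mounted at the origin on the work surface. World frame = base frame: x ahead of the robot, y to its left, z up, the work surface at z = 0. Lengths are in m, angles in rad, forces in N, time in s.
With the tool pointing down it reaches from about 0.225 to 0.875 m from the base axis. Payload 3.4 kg.
Tool frame: the origin (TCP) lies midway between the tips of the shut fingers; the grasp point (between the pads) lies bot.grip_point_offset behind it (bot.grip_point_offset is the distance from the TCP to the grasp point, in m); z points along the fingers, y is the direction in which the jaws open and shut (so a half turn about z gives the same grasp; the last joint's range is limited). The gripper opens to 85 mm and grips with 20 to 120 N. Pads are 22 mm wide; open, the fingers measure 114 mm over their backs; the gripper's body (76 mm by 85 mm) begins 54 mm behind the grasp point. The pads swing forward as they close: fully open they stand 13 mm farther back than shut.
Start: joints at [-1.277, 0.276, 1.505, -0, 1.361, -0.121], TCP at [0.232, -0.526, 0.231] pointing down, gripper open.
Joint ranges: [-2.89, 2.89], [-0.75, 2.08], [0.22, 2.7], [-1.18, 4.32], [0.11, 2.71], [-2.7, 2.7]. Speed limits (rad/s): [2.57, 2.57, 3.14, 3.14, 3.14, 3.14].

## Interface

Orientations are given as a rotation vector (axis times angle).
In Python, from plant import bot, solver, eyes, sensors gives the robot as it stands. Calls block until the motion is done:
- bot.reach(position, orientation): joint-space move of the TCP to a pose.
- bot.move_linear(position, feed=0.15, orientation=None, threshold=None): straight line of the TCP; orientation=None keeps the orientation; feed is the mean speed in m/s. With threshold (N) it stops when the force on the tool has changed by that much, and returns True; else False.
- bot.goto_joints(angles): joint-space move.
- bot.grip(opening, force=None): finger opening in m; force is the grip in N (None keeps the last); returns when the fingers have stopped.
- bot.sleep(seconds).
- solver.ik(position, orientation): joint angles nearest the present ones, or None.
- eyes.camera(name): name is "scene" or "top" or "wrist"; returns a dict with "image" (480x640x3 uint8, red, green, blue), "fx", "fy", "cx", "cy" (pixels), "extrinsics" (4x4, takes a point from camera to world coordinates). Camera axes: x right, y down, z forward; pixel columns grow to the right and rows downward; lengths in m; the calibration is good to about 2 mm. A picture is of the moment at which its call begins. There is no depth.
A pose or a line that the arm cannot do raises bot.MotionError and nothing moves.
- bot.close_job(): hands the job in, once; it reports no verdict.
Readings, each from a call of its own:
- sensors.get_clock(): time.
- sensors.get_joint_positions(): joint angles.
- sensors.get_joint_vel(): joint speeds.
- sensors.get_tau(): joint torques, N m.
- sensors.get_tcp_pos(): TCP position.
- sensors.get_tcp_rot(): TCP orientation.
- sensors.get_force(): force on the tool from outside, world axes, zero at the start.
- sensors.get_torque(): the same for the moment, N m.
- sensors.get_gripper_width(): finger opening in m.
Only numpy, scipy, OpenCV 4.12 (cv2) and the standard library are available. Lean on these libraries where they do the work, as an engineer would, in place of code of your own. Each camera call takes 0.05 s, during which the arm holds its last target.

## Working session

There is one attempt and no reset: what is moved stays moved. The work goes in short steps, each a Python script; the robot and the scene stay as the last script left them, time stands still between calls to the robot, and variables do not carry over. Pictures are saved under pics/ and viewed, and the job is handed in when it is done.

```bash
mkdir -p pics; ls
python3 - <<'E'
from plant import bot, solver, eyes, sensors
import cv2
for n in ("scene","top"):
    c=eyes.camera(n); cv2.imwrite(f"pics/{n}0.png",c["image"][:,:,::-1]); print(n,c["fx"],c["fy"],c["cx"],c["cy"],c["extrinsics"].round(4).tolist())
print(sensors.get_clock(),bot.grip_point_offset,sensors.get_tcp_rot())
E
```

```text
pics
scene 508.0644447233655 508.0644447233655 326.21113333015353 239.66673894783835 [[0.597, 0.6386, -0.4856, 1.174], [0.8022, -0.4823, 0.3519, -0.4215], [-0.0095, -0.5996, -0.8002, 0.9879], [0.0, 0.0, 0.0, 1.0]]
top 591.7181939281446 591.7181939281446 318.20027079554615 236.15940122948567 [[-0.0093, -0.9952, 0.097, 0.4653], [-1.0, 0.0095, 0.0013, -0.0024], [-0.0022, -0.097, -0.9953, 1.3045], [0.0, 0.0, 0.0, 1.0]]
0.1 0.0187 [-3.07263333e+00 -6.46627121e-01  2.27322761e-04]
```

View pics/scene0.png

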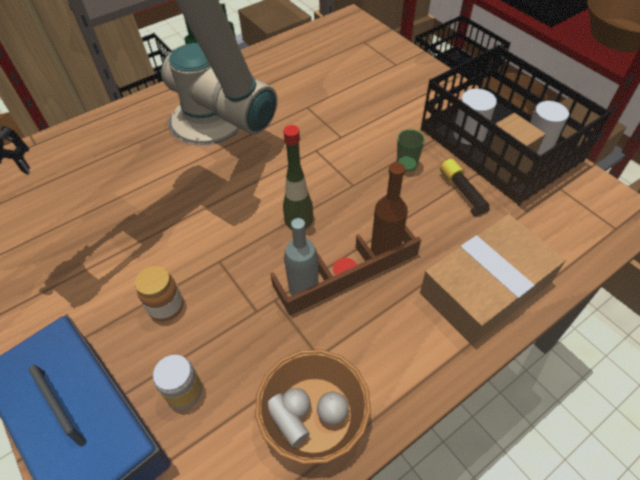

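View pics/top0.png

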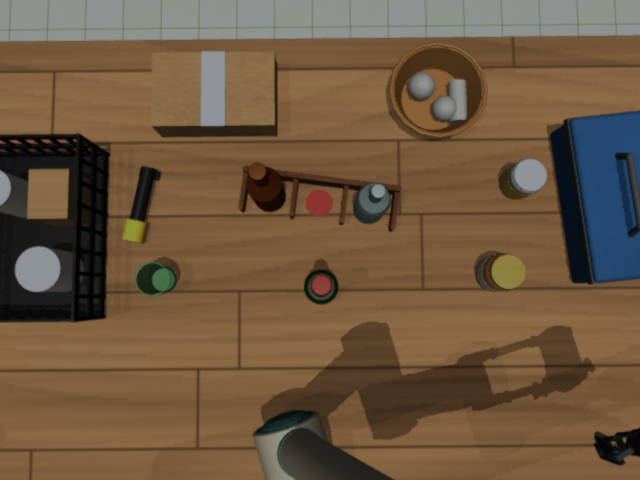

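The top view shows the rack's middle bay is free, with the red spot at about (319,203) and the green bottle at about (321,287). Next I'll enlarge that area.

Run:
```python
import cv2
a=cv2.imread("pics/top0.png")[150:320,225:425]; cv2.imwrite("pics/crop_top.png",cv2.resize(a,None,fx=3.5,fy=3.5,interpolation=cv2.INTER_CUBIC))
a=cv2.imread("pics/scene0.png")[110:320,260:430]; cv2.imwrite("pics/crop_sc.png",cv2.resize(a,None,fx=2.8,fy=2.8,interpolation=cv2.INTER_CUBIC))
```

```text
(no output)
```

View pics/crop_top.png

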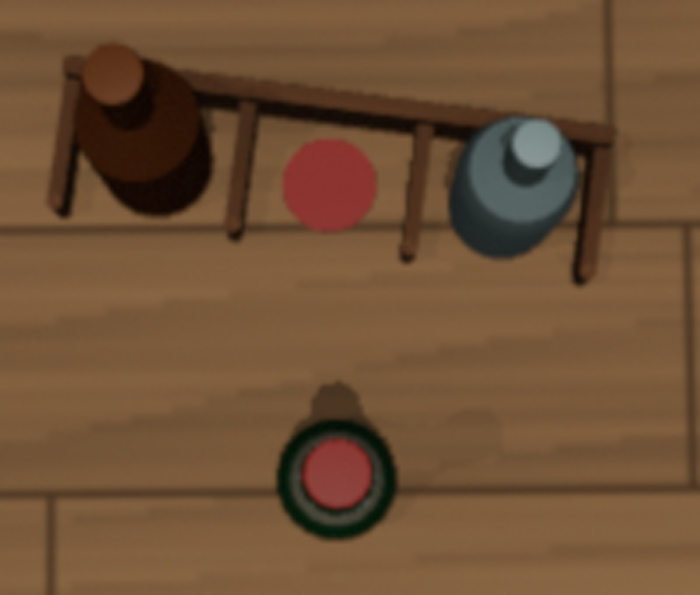

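View pics/crop_sc.png

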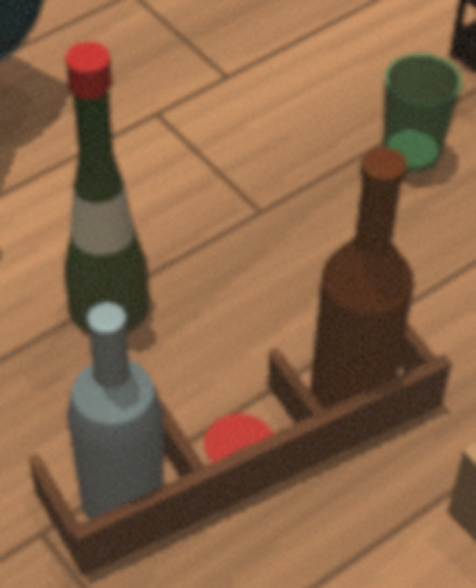

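```bash
cat > h.py <<'E'
import numpy as np
from plant import bot, solver, eyes, sensors
import cv2
def ray(c,u,v,z):
    E=c["extrinsics"]; d=E[:3,:3]@np.array([(u-c["cx"])/c["fx"],(v-c["cy"])/c["fy"],1]); o=E[:3,3]
    return (o+d*(z-o[2])/d[2])[:2]
def crop(u,v,u0,v0,f): return ((u+.5)/f-.5+u0,(v+.5)/f-.5+v0)
E
python3 - <<'E'
from h import *
c=eyes.camera("top")
P=lambda u,v,z: ray(c,*crop(u,v,225,150,3.5),z)
im=c["image"].astype(int)
# spot blob
m=((im[:,:,0]>110)&(im[:,:,1]<80)).astype(np.uint8)
n,l,s,ce=cv2.connectedComponentsWithStats(m)
for i in range(1,n):
    if s[i,4]>80: print(s[i],ce[i],ray(c,*ce[i],0),ray(c,*ce[i],.29))
print("spot",P(330,185,0),"foot",P(337,480,.03),P(337,480,.05),"stop",P(337,473,.29))
t=[P(*q,.045) for q in ((62,208),(235,232),(407,256),(585,279))]
print(np.array(t)); d=t[0]-t[3]; print("row dir yaw",np.degrees(np.arctan2(-d[0],d[1])),np.linalg.norm(d))
b=P(72,62,.06)-P(612,133,.06); print("back yaw",np.degrees(np.arctan2(-b[0],b[1])),np.linalg.norm(b))
for q in ((235,232,248,103),(407,256,425,125),(585,279,602,140)):
    e=P(q[2],q[3],.045)-P(q[0],q[1],.045); print(np.degrees(np.arctan2(e[1],e[0])))
s=eyes.camera("scene")
Q=lambda u,v,z: ray(s,*crop(u,v,260,110,2.8),z)
print("scene stop",Q(89,53,.29),"spot",Q(240,443,0))
E
```

```text
[306 189  27  28 593] [318.72512648 202.33895447] [ 0.66808168 -0.00258675] [ 0.62300012 -0.00255023]
[312 276  19  19 283] [321.         284.90812721] [ 0.48472114 -0.00586622] [ 0.48040093 -0.00510066]
spot [ 0.66771489 -0.0030365 ] foot [ 0.48025924 -0.00559456] [ 0.48002429 -0.00554478] stop [ 0.48061057 -0.00498063]
[[ 0.64805109  0.16165445]
 [ 0.63217852  0.0555059 ]
 [ 0.61635363 -0.04975063]
 [ 0.60115042 -0.15841158]]
row dir yaw -8.33647076595474 0.3234840592931942
back yaw -8.155897776963629 0.33211626008410894
-5.99612529306791
-8.511798510121523
-8.142951632455977
scene stop [ 0.47868042 -0.00128852] spot [ 6.67443228e-01 -4.37042332e-04]
```

Both cameras put the bottle at about (0.480, -0.003) and the spot at about (0.668, -0.0015). The bay axis yaw is about -8.2°. I'll push with the fingers tilted forward so the gripper body stays clear of the label, part open to cradle the glass. First I'll check IK.

```bash
cat >> h.py <<'E'
from scipy.spatial.transform import Rotation as R
PSI=np.radians(-8.2); SPOT=np.array([.668,-.0015]); BOT=np.array([.480,-.003])
AX=np.array([np.cos(PSI),np.sin(PSI)]); AY=np.array([-np.sin(PSI),np.cos(PSI)])
def rv(th,sg=1):
    z=np.array([np.sin(th)*AX[0],np.sin(th)*AX[1],-np.cos(th)]); y=sg*np.array([AY[0],AY[1],0]); x=np.cross(y,z)
    return R.from_matrix(np.c_[x,y,z]).as_rotvec()
def rk(x,y,z): return np.r_[SPOT+x*AX+y*AY,z]
E
python3 - <<'E'
from h import *
d=BOT-SPOT; bx,by=d@AX,d@AY; print("bottle in rack",bx,by)
for th in (40,50,60):
  for sg in (1,-1):
    for p in (rk(bx-.10,by,.15),rk(bx-.10,by,.022),rk(bx-.07,by,.022),rk(-.1,0,.022),rk(-.03,0,.022)):
      q=solver.ik(p,rv(np.radians(th),sg)); print(th,sg,p.round(3),None if q is None else np.round(q,2))
E
```

```text
bottle in rack -0.18586398801010612 -0.028298903882997876
40 1 [0.381 0.011 0.15 ] [-0.17 -0.22  2.51  0.11  0.16 -1.7 ]
40 1 [0.381 0.011 0.022] None
40 1 [0.411 0.007 0.022] None
40 1 [0.569 0.013 0.022] [-0.07  0.4   2.39  3.28  0.35  1.5 ]
40 1 [0.638 0.003 0.022] [-0.08  0.44  2.24  3.31  0.24  1.46]
40 -1 [0.381 0.011 0.15 ] [-0.17 -0.22  2.51  0.11  0.16  1.44]
40 -1 [0.381 0.011 0.022] None
40 -1 [0.411 0.007 0.022] None
40 -1 [0.569 0.013 0.022] [-0.07  0.4   2.39  3.28  0.35 -1.65]
40 -1 [0.638 0.003 0.022] [-0.08  0.44  2.24  3.31  0.24 -1.68]
50 1 [0.381 0.011 0.15 ] [-0.18 -0.18  2.67  3.    0.23  1.68]
50 1 [0.381 0.011 0.022] None
50 1 [0.411 0.007 0.022] None
50 1 [0.569 0.013 0.022] [-0.06  0.53  2.54  3.23  0.8   1.56]
50 1 [0.638 0.003 0.022] [-0.07  0.53  2.38  3.23  0.64  1.54]
50 -1 [0.381 0.011 0.15 ] [-0.18 -0.18  2.67  3.    0.23 -1.46]
50 -1 [0.381 0.011 0.022] None
50 -1 [0.411 0.007 0.022] None
50 -1 [0.569 0.013 0.022] [-0.06  0.53  2.54  3.23  0.8  -1.58]
50 -1 [0.638 0.003 0.022] [-0.07  0.53  2.38  3.23  0.64 -1.6 ]
60 1 [0.381 0.011 0.15 ] None
60 1 [0.381 0.011 0.022] None
60 1 [0.411 0.007 0.022] None
60 1 [0.569 0.013 0.022] [-0.05  0.78  2.68  3.23  1.36  1.6 ]
60 1 [0.638 0.003 0.022] [-0.07  0.69  2.5   3.22  1.09  1.57]
60 -1 [0.381 0.011 0.15 ] None
60 -1 [0.381 0.011 0.022] None
60 -1 [0.411 0.007 0.022] None
60 -1 [0.569 0.013 0.022] [-0.05  0.78  2.68  3.23  1.36 -1.54]
60 -1 [0.638 0.003 0.022] [-0.07  0.69  2.5   3.22  1.09 -1.57]
```

Run:
```python
from h import *
d=BOT-SPOT; bx,by=d@AX,d@AY
for th in (15,20,25,28,30,32,35,40,45):
  for sg in (1,-1):
    print(th,sg)
    for p in (rk(bx-.075,by,.03),rk(bx-.047,by,.03),rk(-.15,-.015,.03),rk(-.1,0,.03),rk(-.05,0,.03)):
      q=solver.ik(p,rv(np.radians(th),sg)); print("  ",None if q is None else np.round(q,2))
```

```text
15 1
   [-0.16  0.17  2.34  0.01  0.37 -1.59]
   [-0.15  0.2   2.29  0.01  0.39 -1.59]
   [-0.12  0.3   2.12 -0.01  0.46 -1.54]
   [-0.09  0.36  2.01 -0.03  0.51 -1.5 ]
   [-0.1   0.41  1.91 -0.02  0.56 -1.51]
15 -1
   [-0.16  0.17  2.34  0.01  0.37  1.55]
   [-0.15  0.2   2.29  0.01  0.39  1.55]
   [-0.12  0.3   2.12 -0.01  0.46  1.6 ]
   [-0.09  0.36  2.01 -0.03  0.51  1.65]
   [-0.1   0.41  1.91 -0.02  0.56  1.64]
20 1
   [-0.16  0.15  2.41  0.02  0.22 -1.61]
   [-0.16  0.19  2.36  0.02  0.24 -1.6 ]
   [-0.12  0.28  2.19 -0.03  0.32 -1.52]
   [-0.09  0.34  2.09 -0.05  0.37 -1.47]
   [-0.09  0.4   1.98 -0.04  0.42 -1.49]
20 -1
   [-0.16  0.15  2.41  0.02  0.22  1.54]
   [-0.16  0.19  2.36  0.02  0.24  1.54]
   [-0.12  0.28  2.19 -0.03  0.32  1.62]
   [-0.09  0.34  2.09 -0.05  0.37  1.67]
   [-0.09  0.4   1.98 -0.04  0.42  1.66]
25 1
   None
   None
   [-0.12  0.28  2.27 -0.07  0.16 -1.48]
   [-0.08  0.33  2.16 -0.12  0.22 -1.4 ]
   [-0.09  0.38  2.06 -0.08  0.27 -1.44]
25 -1
   None
   None
   [-0.12  0.28  2.27 -0.07  0.16  1.66]
   [-0.08  0.33  2.16 -0.12  0.22  1.74]
   [-0.09 
[... 998 characters left out ...]
 -1.64]
   [-0.07  0.35  2.31  3.45  0.13 -1.82]
   None
40 1
   None
   [-0.16  0.32  2.69  3.12  0.57  1.58]
   [-0.11  0.35  2.5   3.2   0.4   1.55]
   [-0.07  0.38  2.38  3.29  0.32  1.48]
   [-0.08  0.41  2.28  3.31  0.25  1.45]
40 -1
   None
   [-0.16  0.32  2.69  3.12  0.57 -1.57]
   [-0.11  0.35  2.5   3.2   0.4  -1.6 ]
   [-0.07  0.38  2.38  3.29  0.32 -1.66]
   [-0.08  0.41  2.28  3.31  0.25 -1.69]
45 1
   None
   None
   [-0.11  0.41  2.58  3.19  0.64  1.56]
   [-0.06  0.43  2.46  3.25  0.53  1.53]
   [-0.07  0.45  2.35  3.26  0.44  1.52]
45 -1
   None
   None
   [-0.11  0.41  2.58  3.19  0.64 -1.58]
   [-0.06  0.43  2.46  3.25  0.53 -1.61]
   [-0.07  0.45  2.35  3.26  0.44 -1.63]
```

Run:
```python
from h import *
bot.grip(.036)
bot.goto_joints([-1.277,-0.2,2.0,0,0.3,-0.12]); print(sensors.get_tcp_pos())
bot.goto_joints([-1.277,-0.3,2.3,3.1,0.3,1.59]); print(sensors.get_tcp_pos())
d=BOT-SPOT; bx,by=d@AX,d@AY
for z in (.03,.06,.1,.15):
  for dx in (.075,.085): print(z,dx,np.round(solver.ik(rk(bx-dx,by,z),rv(np.radians(35))) if solver.ik(rk(bx-dx,by,z),rv(np.radians(35))) is not None else [9],3))
print(sensors.get_clock())
```

```text
[ 0.23609324 -0.54083182  0.415373  ]
[ 0.22517598 -0.48909041  0.46118078]
0.03 0.075 [-0.164  0.223  2.656  3.107  0.349  1.586]
0.03 0.085 [-0.165  0.217  2.678  3.107  0.364  1.586]
0.06 0.075 [-0.164  0.095  2.593  3.067  0.158  1.628]
0.06 0.085 [-0.165  0.083  2.611  3.065  0.164  1.628]
0.1 0.075 [9]
0.1 0.085 [9]
0.15 0.075 [-0.164 -0.162  2.406  0.041  0.287 -1.627]
0.15 0.085 [-0.165 -0.182  2.418  0.043  0.295 -1.629]
4.3417
```

Run:
```python
from h import *
bot.goto_joints([-.45,-0.2,2.5,3.107,0.35,1.586]); print(sensors.get_tcp_pos())
bot.goto_joints([-.45,0.217,2.675,3.107,0.364,1.586]); print(sensors.get_tcp_pos())
d=BOT-SPOT; bx,by=d@AX,d@AY
bot.goto_joints(solver.ik(rk(bx-.083,by,.03),rv(np.radians(35)))); print(sensors.get_tcp_pos(),sensors.get_clock(),sensors.get_force())
for n in("scene","top","wrist"):
    c=eyes.camera(n); im=c["image"]
    im=im[60:320,200:440] if n=="scene" else im[150:400,225:425] if n=="top" else im
    cv2.imwrite(f"pics/{n}1.png",cv2.resize(im[:,:,::-1],None,fx=2.3 if n!="wrist" else 1,fy=2.3 if n!="wrist" else 1))
```

```text
[ 0.47100963 -0.14616035  0.29397193]
[ 0.38514104 -0.10414778  0.03155715]
[0.39873263 0.00920636 0.03110784] 7.525 [-0.11460841  0.15650196 -0.45789368]
```

```bash
python3 -c "
import cv2,numpy as np
a=cv2.imread('pics/scene1.png');b=cv2.imread('pics/top1.png')
h=max(a.shape[0],b.shape[0]);p=lambda i:cv2.copyMakeBorder(i,0,h-i.shape[0],0,0,cv2.BORDER_CONSTANT)
o=np.hstack([p(a),p(b)]);print(o.shape);cv2.imwrite('pics/both1.png',cv2.resize(o,None,fx=.78,fy=.78))"
```

```text
(598, 1012, 3)
```

View pics/both1.png

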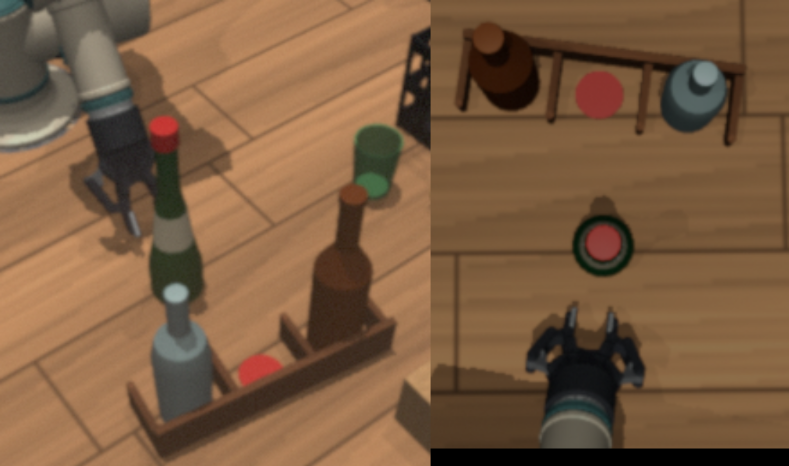

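View pics/wrist1.png

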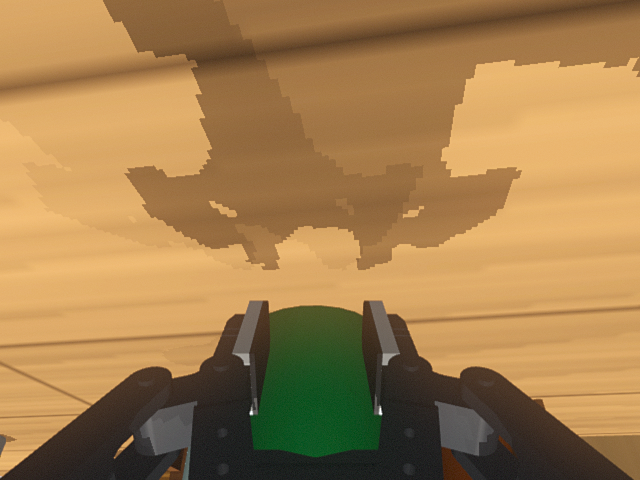

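The fingers stand low behind the bottle and are centred on it: tips' midpoint at about (592,312), bottle at (602,245) in the combined picture. I'll advance slowly to contact.

Run:
```python
from h import *
d=BOT-SPOT; bx,by=d@AX,d@AY
f0=np.array(sensors.get_force())
r=bot.move_linear(rk(bx-.028,by,.027),feed=.03,threshold=1.5)
p=np.array(sensors.get_tcp_pos()); print(r,p,((p[:2]-BOT)@AX),((p[:2]-BOT)@AY),np.array(sensors.get_force())-f0,sensors.get_clock())
c=eyes.camera("top"); a=c["image"][200:350,250:400]; cv2.imwrite("pics/top2.png",cv2.resize(a[:,:,::-1],None,fx=4,fy=4))
c=eyes.camera("scene"); a=c["image"][100:260,220:380]; cv2.imwrite("pics/scene2.png",cv2.resize(a[:,:,::-1],None,fx=3.5,fy=3.5))
```

```text
True [0.44189672 0.00244036 0.02718272] -0.03848967222630041 -4.989552100979335e-05 [-0.04711446 -0.73552026  0.41934629] 9.0167
```

View pics/top2.png

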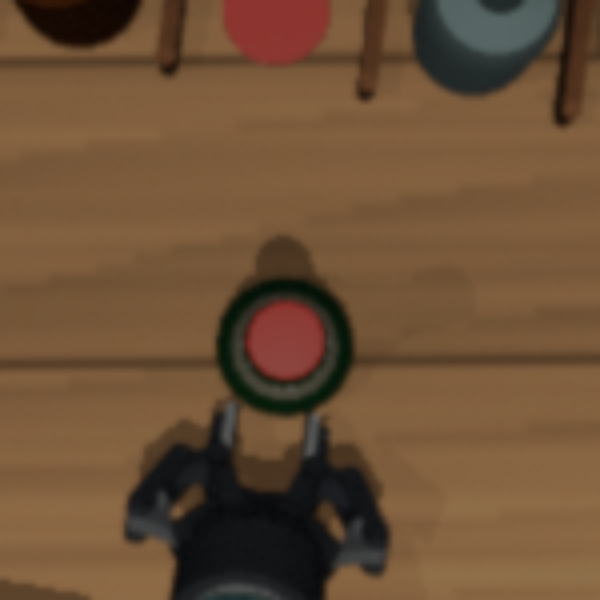

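View pics/scene2.png

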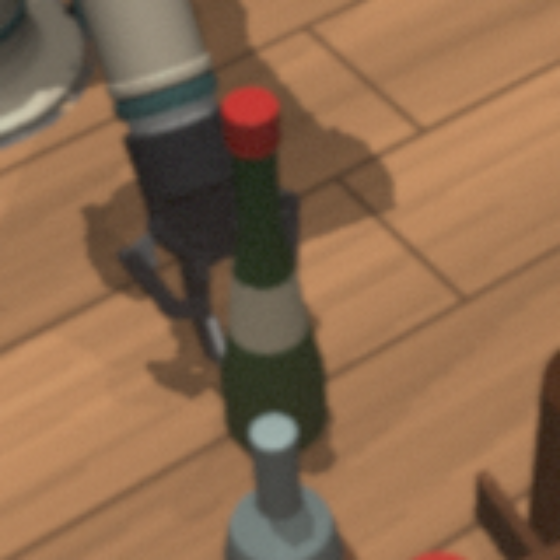

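The fingers touch the bare glass low down, at about (228,405) and (315,415), centred and well below the label. I'll push diagonally onto the bay line, up to just before the mouth.

Run:
```python
from h import *
bot.move_linear(rk(-.1035,-.003,.027),feed=.05,orientation=rv(np.radians(40)))
p=np.array(sensors.get_tcp_pos()); print(p,(p[:2]-SPOT)@AX,(p[:2]-SPOT)@AY,sensors.get_force(),sensors.get_clock())
c=eyes.camera("top"); a=c["image"][160:310,250:400]; cv2.imwrite("pics/top3.png",cv2.resize(a[:,:,::-1],None,fx=4,fy=4))
c=eyes.camera("scene"); a=c["image"][110:320,220:430]; cv2.imwrite("pics/scene3.png",cv2.resize(a[:,:,::-1],None,fx=2.7,fy=2.7))
```

```text
[0.56502991 0.01027542 0.02699823] -0.10359686374522815 -0.0030314852411927233 [-2.49620275  0.37113981 -1.20037287] 11.7417
```

View pics/top3.png

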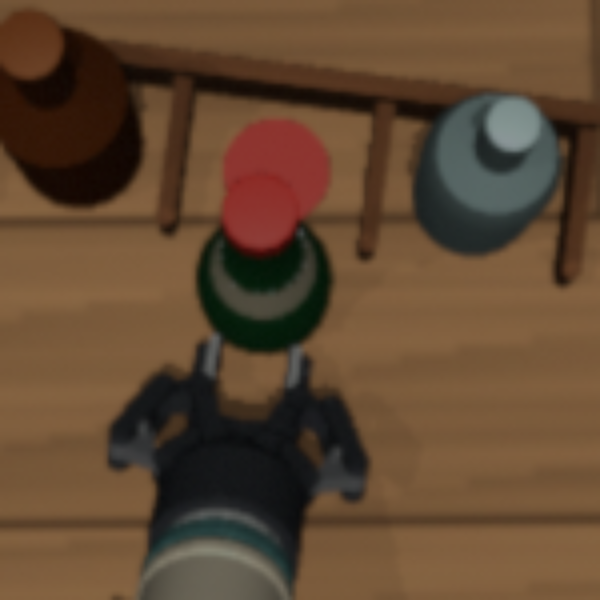

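View pics/scene3.png

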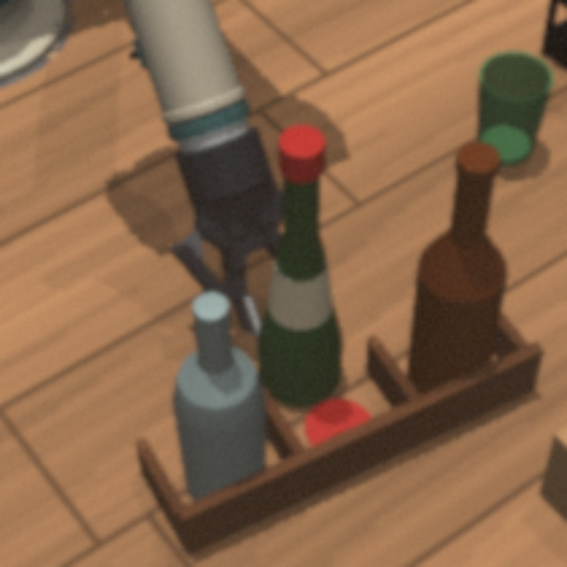

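The bottle is upright in the cradle. Its foot at (264,285) is within about 2 mm of the bay centre line, midway between the mouth tips at (168,228) and (367,250). Now the straight push home, with a force stop.

Run:
```python
from h import *
def st(r): 
    p=np.array(sensors.get_tcp_pos()); print(r,p,(p[:2]-SPOT)@AX,(p[:2]-SPOT)@AY,sensors.get_force(),sensors.get_clock())
r=bot.move_linear(rk(-.055,0,.027),feed=.04,threshold=8); st(r)
if not r:
    r=bot.move_linear(rk(-.030,0,.027),feed=.02,threshold=7); st(r)
c=eyes.camera("top"); a=c["image"][140:290,250:400]; cv2.imwrite("pics/top4.png",cv2.resize(a[:,:,::-1],None,fx=4,fy=4))
c=eyes.camera("scene"); a=c["image"][110:320,220:430]; cv2.imwrite("pics/scene4.png",cv2.resize(a[:,:,::-1],None,fx=2.7,fy=2.7))
```

```text
False [0.61338009 0.00635436 0.02695014] -0.05518174442088818 -1.632184173523096e-05 [-1.63319804 -0.0674557  -2.08401494] 13.2083
True [0.63134249 0.00379488 0.02575717] -0.03703793314846382 1.2323120429883983e-05 [ 0.2697859   0.27615653 -0.24456711] 14.125
```

View pics/top4.png

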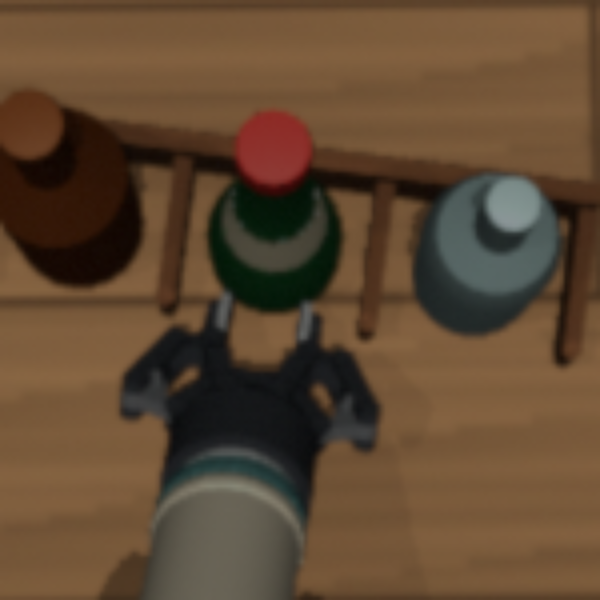

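View pics/scene4.png

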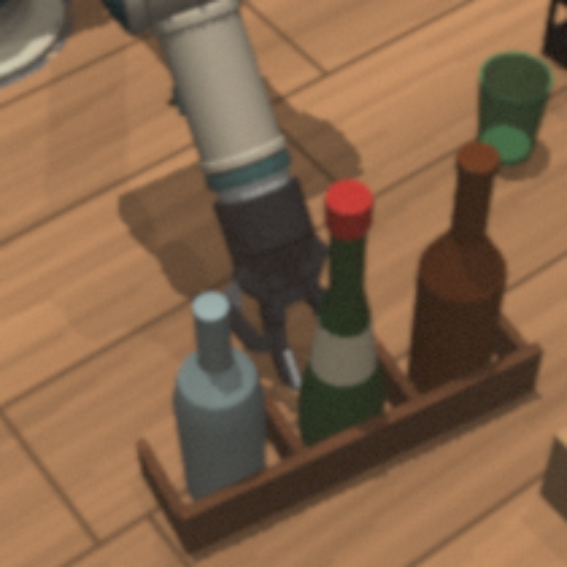

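The force stop came at rack x = -0.037, where the back board was expected. The bottle looks home with no lean. I'll press once more gently to confirm, back off, and check the foot position.

Run:
```python
from h import *
def st(r): 
    p=np.array(sensors.get_tcp_pos()); print(r,p,(p[:2]-SPOT)@AX,(p[:2]-SPOT)@AY,sensors.get_force(),sensors.get_clock())
r=bot.move_linear(rk(-.032,0,.027),feed=.01,threshold=6); st(r)
r=bot.move_linear(rk(-.07,0,.027),feed=.03); st(r)
r=bot.move_linear(rk(-.16,-.01,.04),feed=.08); st(r)
bot.sleep(.5)
for n,z in(("top",.29),("scene",.29)):
    c=eyes.camera(n); im=c["image"].astype(int)
    m=((im[:,:,0]>110)&(im[:,:,1]<80)&(im[:,:,2]<90)).astype(np.uint8); m[:140]=0 if n=="top" else m[:140]
    k,l,s,ce=cv2.connectedComponentsWithStats(m)
    for i in range(1,k):
        if s[i,4]>60 and 240<ce[i][0]<400:
            q=ray(c,*ce[i],z)-SPOT; print(n,s[i],ce[i],ray(c,*ce[i],z),"rack",q@AX,q@AY)
    E=np.linalg.inv(c["extrinsics"])
    for zz in (.29,.262):
        P=E@np.r_[SPOT+.001*AX,zz,1]; print(" predicted",zz,P[0]/P[2]*c["fx"]+c["cx"],P[1]/P[2]*c["fy"]+c["cy"])
    a=c["image"]; a=a[140:290,250:400] if n=="top" else a[110:320,220:430]
    cv2.imwrite(f"pics/{n}5.png",cv2.resize(a[:,:,::-1],None,fx=600/a.shape[0],fy=600/a.shape[0],interpolation=cv2.INTER_CUBIC))
```

```text
True [0.6311029  0.00389559 0.02417083] -0.03728944197990099 7.783174461640709e-05 [0.09982873 0.60164236 0.20504362] 14.775
False [0.59900879 0.00844692 0.02708514] -0.06970458216579155 5.082367245747507e-06 [ 0.30308287 -0.63502221  0.08976068] 16.0
False [0.50901666 0.01131772 0.04020912] -0.1591861079691697 -0.009988945129239098 [-0.0318375   0.52267954  0.22434151] 17.2917
top [309 167  20  19 296] [317.92905405 175.90540541] [ 0.66948077 -0.00160097] rack 0.0014800322254597885 0.00011126762233656869
 predicted 0.29 317.95560915475954 176.18324946322403
 predicted 0.262 317.9967601899628 179.28335059790038
scene [389 163  14  10  89] [395.64044944 167.64044944] [0.69229282 0.09466817] rack 0.010328088253181914 0.09864982412107513
scene [340 177  18  17 193] [348.60103627 183.75129534] [ 0.67091158 -0.00316021] rack 0.0031186044328196075 -0.0012279601590265356
scene [306 356  17  19  68] [314.26470588 364.02941176] [ 0.92091073 -0.26301618] rack 0.2876248044456547 -0.22277010731216068
scene [318 358  16  16  68] [325.91176471 366.10294118] [ 0.93359679 -0.2513907 ] rack 0.29852303558560533 -0.20945409289198635
 predicted 0.29 348.60389903194687 182.79132476508323
 predicted 0.262 348.22715181086676 192.85928832417386
```

View pics/top5.png

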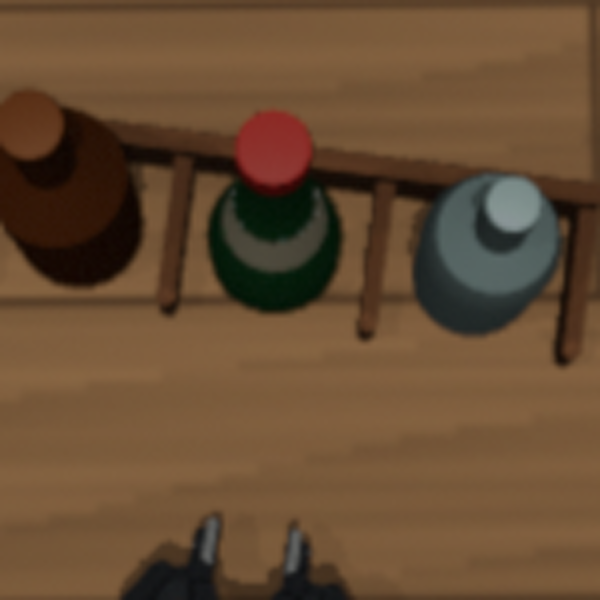

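View pics/scene5.png

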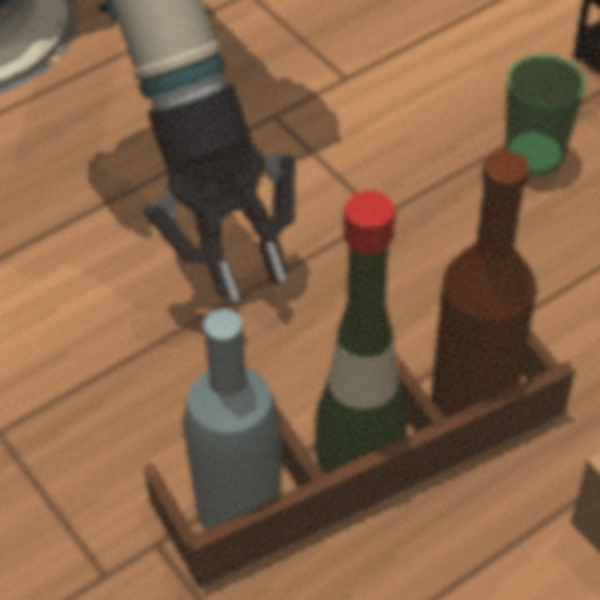

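The stopper sits within 1 px of where a bottle standing home would put it, in both cameras. The neighbouring bottles look unmoved, and the fingers are clear. Handing in.

Run:
```python
from h import *
bot.close_job(); print(sensors.get_clock())
```

```text
the job is handed in; nothing more can be done
the job is handed in; nothing more can be done
```

The green bottle is standing home in the free middle bay, and I handed the job in at about 17 s on the robot's clock.

- **Push:** I cradled the bare glass about 35 mm up between part-open, forward-tilted fingers. I slid the bottle onto the bay line, then straight in until the force rose against the back board. A second gentle press stopped within 0.3 mm of the same place. I then backed the fingers about 10 cm clear.
- **Final position:** The top camera puts the stopper at +1.5 mm x and 0.1 mm y in the spot frame, against an expected +1 mm and 0 for a bottle standing home. The scene camera gives +3.1 mm and -1.2 mm. That is about 2 mm from the expected spot, which is as good as the calibration allows. I saw no lean in either view.
- **Other things:** The two rack bottles looked unmoved in both views, and the tumbler in the scene view. I judged these by eye and did not measure them. I did not recheck the jar, can and torch in the last pictures, but the arm stayed well away from them.

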